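# Hold an oak offcut in the sawing board for the saw

### The arm

A 7-joint arm with a two-finger parallel gripper is mounted at the origin on a cart in front of the work surface, level with it; the furniture and walls round the work are solid. World frame = base frame: x ahead of the robot, y to its left, z up, the work surface at z = 0. Lengths are in m, angles in degrees, forces in N, time in s.
With the tool pointing down it reaches from about 0.425 to 1.025 m from the base axis. Payload 9.4 kg.
Tool frame: the origin (TCP) lies midway between the tips of the shut fingers; the grasp point (between the pads) lies 19 mm behind it; z points along the fingers, y is the line along which they close (so a half turn about z gives the same grasp; the last joint's range is limited). The gripper opens to 93 mm and grips with 3 to 60 N. Pads are 15 mm wide; open, the fingers measure 128 mm over their backs; the gripper's body (75 mm by 188 mm) begins 65 mm behind the grasp point.
Start: joints at [65.105, 34.337, -0.143, 91.639, 0.103, 54.024, -4.572], TCP at [0.254, -0.679, 0.219] pointing down, gripper open.
Joint ranges: [-147.43, 147.43], [-19.82, 112.94], [-74.19, 73.91], [6.32, 146.72], [-59.91, 239.91], [6.04, 106.73], [-150.56, 150.56]. Speed limits (degrees/s): [127.2, 127.2, 172.46, 172.46, 180, 180, 180].

### API

Orientations are given as [roll, pitch, yaw] about the fixed x, y, z axes, in that order (R = Rz(yaw) Ry(pitch) Rx(roll)).
In Python, from bench import manip gives the robot as it stands. The module is installed in compiled form; this text tells all that it offers. Calls block until the motion is done:
- manip.goto(position, orientation): joint-space move of the TCP to a pose.
- manip.move_straight(position, speed=0.15, ori=None): straight line of the TCP; ori=None keeps the orientation; speed is the mean speed in m/s.
- manip.move_j(angles): joint-space move.
- manip.gripper_to(opening, strength=None): finger opening in m; strength is the grip in N (None keeps the last); returns when the fingers have stopped.
- manip.dwell(seconds).
- manip.inverse_kinematics(position, orientation): joint angles nearest the present ones, or None.
- manip.state(): the state.
- manip.grab_frame(name): name is "scene" or "side" or "wrist"; returns the picture (480x640x3 uint8, blue, green, red); there is no depth.
- manip.camera_params(name): a dict with "fx", "fy", "cx", "cy" (pixels), "k1" (the pictures are not rectified: a ray, as slopes to the right and down, at radius r is drawn at 1 + k1 r^2 times it, then the intrinsics apply), "R" (3x3) and "t" (3): a world point X has camera coordinates R X + t. Camera axes: x right, y down, z forward; pixel columns grow to the right and rows downward; lengths in m; the calibration is good to about 2 mm. A picture is of the moment at which its call begins: read the wrist's pose just before it. camera_params takes no time and is no camera call; for the wrist camera it gives the pose at the moment of the call.
A pose or a line that the arm cannot do raises manip.IKError and nothing moves.
- manip.close_job(): hands the job in; it is judged then, once.
The state is a dict: "time": time; "q": joint angles; "dq": joint speeds; "joint_efforts": joint torques, N m; "ee_pos": TCP position; "ee_rot": TCP orientation; "ft_force": force on the tool from outside, world axes, zero at the start; "ft_torque": the same for the moment, N m; "finger_gap": finger opening in m; "grip_force": force on a finger pad.
Only numpy, scipy, OpenCV 4.12 (cv2) and the standard library are available. Lean on these libraries where they do the work, as an engineer would, in place of code of your own. Each camera call takes 0.05 s, during which the arm holds its last target. There are 200 camera calls.

### The job

The oak offcut lying on the sawing board is to be sawn to length: swing the red flip stop down, then slide the offcut until it lies square, its long side flat against the fence and its far end against the stop. Finish while holding it there for the saw, still touching it, with one firm diagonal push that presses it both sideways against the fence and down on the board, your fingers on the stop side of the saw slot and at least 4 cm from it. Leave the other things on the table alone.

Things in the scene. Friction and masses are not known exactly. Their poses are not given: they have to be found in the camera images.
- saw_board: The sawing board, fixed to the table: film-faced plywood bed on a thin rubber mat, bed top 15 mm above the table (z = +0.015), spanning x -0.130 to 0.130, y -0.150 to 0.170 about the origin, which lies at its underside. Its +x points to the robot's right, to the fence; its +y runs along the fence, away from the robot, to the flip stop (yaw -95 to -78 degrees).
- bed: The plywood bed of the sawing board alone (part of saw_board, same origin and axes); top face waxed and slippery (friction about 0.3).
- fence: The aluminium fence along the right side of the bed (part of saw_board, same axes; origin 15 mm above saw_board's). Rail 20 mm thick, 50 mm high above the bed, 310 mm long, its working face (to the work) at x = +0.095; cut through by the saw slot. Near its far end it carries the flip stop's hinge between two dark cheeks that rise to 20 mm above the rail.
- flip_stop (a joint): Hinge of the red flip stop, axis along the fence (y). 0 = down, the working position, hanging on the work side of the fence to 4 mm above the bed; grows as it swings out over the bed and up; 3.0 = end of travel, flipped up, standing on the rail (starts at 2.85 to 3.0). Gravity holds it at either end: tip it towards the bed past 2.4 and it falls to 0 by itself in about 1 s.
- stop_hinge (a point): Point on the axis of the flip stop's hinge, 76 mm above the table, midway in the stop's 20 mm width; axes as saw_board. When up, the red arm stands 61 mm above this point and reaches 35 mm behind it (+x, away from the bed) at its foot, 26 mm at its top; its back is free to be pushed from behind the fence.
- stop_tip (a point): Middle of the free end of the flip stop's red arm (arm 20 mm wide along y, 22 mm thick along x when down, 57 mm long from the hinge); moves with the stop.
- corner (a point): Where the fence's face, the near face of the lowered stop and the bed's top meet: 15 mm above the table; axes as saw_board. The work belongs on the -x, -y side of it.
- saw_slot (a point): The saw slot where it crosses the fence's face, at the bed's top; axes as saw_board. The slot is 4 mm wide in the fence and runs on as a dark line across the bed along x; it lies 150 mm towards the robot (-y) from the stop's face.
- offcut: The oak offcut, brown block 220 (its x) x 130 (its y) x 35 mm, 0.55 to 0.85 kg, loose on the bed. Origin: centre of its underside. Its x axis lies about along saw_board's +y (start: within 0.15 rad, 2 to 4 cm short of the fence, 2 to 4 cm short of the stop). Too wide to grip: slide it by pushing. Seated, its origin is 65 mm from the fence's face, 110 mm from the stop's.
- gent_saw: A gent's saw with brass back and turned wooden handle, 315 mm long, 29 mm high, lying right of the board; loose bystander.
- green_bottle: Green glass bottle, 73 mm across, 296 mm tall, origin under its foot; loose bystander.
- glass_0: Tumbler, 80 mm across, 90 mm tall, origin under its foot; loose bystander far back at the right, by the green bottle.
- pencil: Green pencil, 169 mm long, 7 mm thick; loose bystander.
- glass_2: Stemmed wine glass, 77 mm across, 193 mm tall, origin under its foot; loose bystander.
- small_liqueur: Small bottle with brown content, 47 mm across, 166 mm tall, origin under its foot; loose bystander.

How it is judged:
By the outcome, as a careful person would: the job done as asked, in the order asked, and still so for the second after the job is handed in, while the arm keeps its last pose, push and grip.
It also fails if it takes over 64 s, if anything falls off the work surface, if the arm or the gripper's body presses on something with over 40 N, if the wrist force passes 120 N, or if a joint passes its speed limit or range.

## Working session

There is one attempt and no reset: what is moved stays moved. The work goes in short steps, each a Python script; the robot and the scene stay as the last script left them, time stands still between calls to the robot, and variables do not carry over. Pictures are saved under pics/ and viewed, at most 10 in all, crops included, and the job is handed in when it is done.

```bash
mkdir -p pics; python3 - <<'E'
from bench import manip
import cv2,numpy as np
for n in ["scene","side"]:
    cv2.imwrite(f"pics/{n}0.png",manip.grab_frame(n)); p=manip.camera_params(n)
    print(n,{k:np.round(v,4).tolist() for k,v in p.items()})
s=manip.state();print(s)
E
```

```text
scene {'fx': 560.2366, 'fy': 560.2366, 'cx': 317.9061, 'cy': 234.0185, 'k1': 0.0489, 'R': [[-0.8946, -0.4468, -0.0065], [-0.3174, 0.6457, -0.6945], [0.3145, -0.6193, -0.7194]], 't': [0.4606, 0.2258, 1.3252]}
side {'fx': 607.0284, 'fy': 607.0284, 'cx': 331.8292, 'cy': 232.997, 'k1': -0.0108, 'R': [[-0.8188, -0.5737, -0.0229], [-0.2103, 0.3368, -0.9178], [0.5342, -0.7467, -0.3964]], 't': [0.4283, 0.1878, 1.4336]}
{'time': 0.1, 'q': array([65.10714738, 34.3802292 , -0.14365926, 91.67814716,  0.10243696,
       54.02315752, -4.57186656]), 'dq': array([ 0.0044404 , -0.03985262,  0.04769522, -0.12619806,  0.02961377,
        0.0197727 , -0.0835394 ]), 'joint_efforts': array([ 5.74357473e-03, -7.66547656e+01,  1.50264658e+00, -2.52936244e+01,
       -5.22414758e-02,  1.36206223e-02,  9.73809142e-05]), 'ee_pos': array([ 0.25368826, -0.67868258,  0.21783189]), 'ee_rot': array([-1.79918986e+02,  8.17381236e-03,  2.04998491e+01]), 'ft_force': array([-0.49719532, -0.17856623, -0.03074199]), 'ft_torque': array([-0.02024806,  0.00264683, -0.01411734]), 'grip_force': 0.0, 'finger_gap': 0.0927256342559864}
```

View pics/scene0.png

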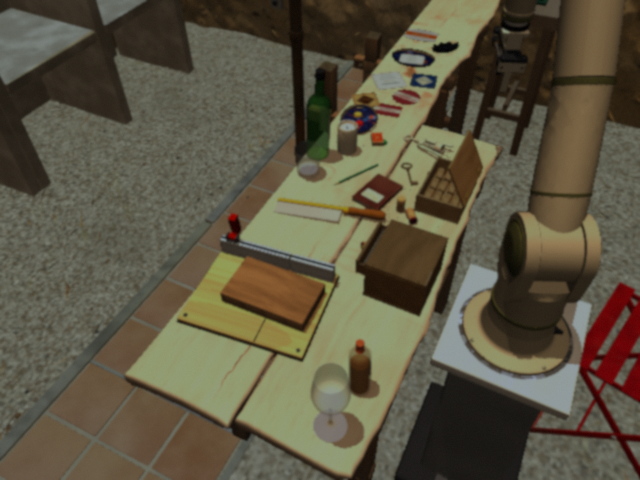

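View pics/side0.png

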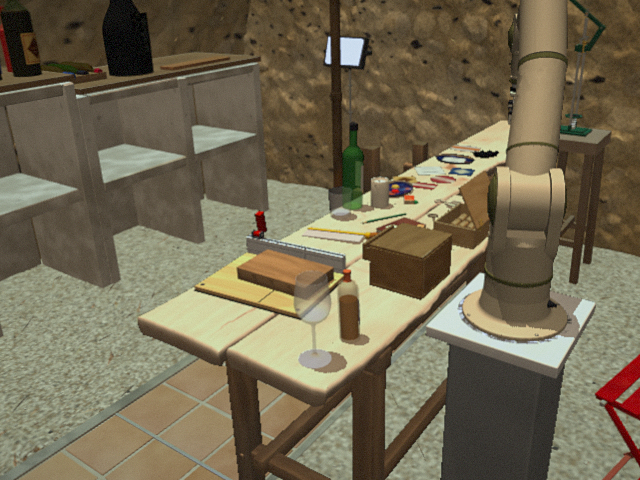

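The scene picture shows the board with the fence along (222,240)-(335,272), the red stop up at (233,227), and the offcut at about (273,292). The saw lies behind the fence at (330,210). I'll enlarge this area to read pixel positions.

```bash
python3 - <<'E'
import cv2
a=cv2.imread("pics/scene0.png")[200:360,170:350];cv2.imwrite("pics/c1.png",cv2.resize(a,None,fx=3.75*1.0,fy=3.75,interpolation=cv2.INTER_CUBIC)[:600])
a=cv2.imread("pics/side0.png")[200:325,185:355];cv2.imwrite("pics/c2.png",cv2.resize(a,None,fx=4.5,fy=4.5,interpolation=cv2.INTER_CUBIC))
E
```

```text
(no output)
```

View pics/c1.png

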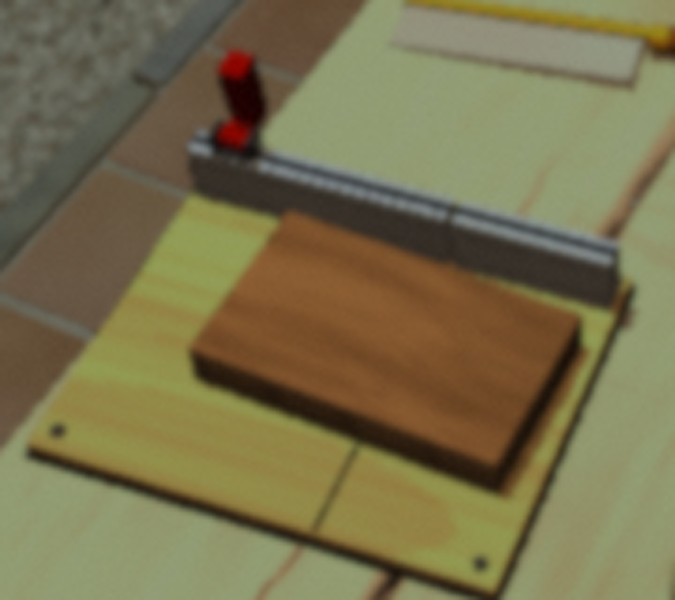

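View pics/c2.png

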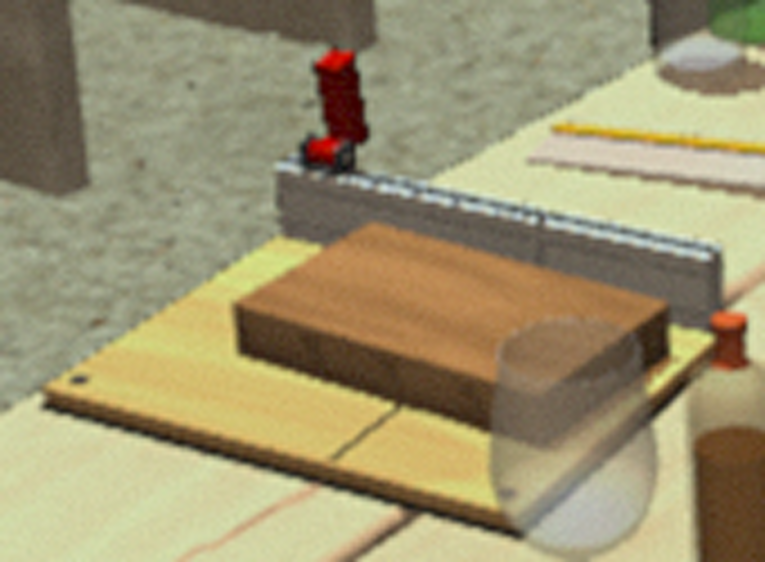

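The crops show the board corners, fence ends, slot line, block corners and red stop clearly. I'll fit the poses from both views.

```bash
cat > h.py <<'E'
import numpy as np, cv2
from bench import manip
def proj(P,c):
    X=c["R"]@np.asarray(P,float)+np.asarray(c["t"]);s=X[:2]/X[2];s=s*(1+c["k1"]*(s@s))
    return np.array([c["fx"]*s[0]+c["cx"],c["fy"]*s[1]+c["cy"]])
def T(p,P):
    c,s=np.cos(p[2]),np.sin(p[2]);return np.array([p[0]+c*P[0]-s*P[1],p[1]+s*P[0]+c*P[1],P[2]])
E
python3 - <<'E'
from h import *
from scipy.optimize import least_squares
C=[manip.camera_params("scene"),manip.camera_params("side")]
S=[(3.75,170,200),(4.5,185,200)]
# (cam, u,v, kind, data)
L=[(0,30,448,'b',(-.13,.17,.015)),(0,497,590,'b',(-.13,-.15,.015)),(0,631,286,'b',(.13,-.15,.015)),
(1,45,393,'b',(-.13,.17,.015)),(1,517,522,'b',(-.13,-.15,.015)),(1,715,337,'b',(.13,-.15,.015)),
(0,316,527,'s',(-.13,.015)),(1,333,460,'s',(-.13,.015)),(0,450,215,'s',(.095,.065)),(1,540,220,'s',(.095,.065)),
(0,613,262,'n',(.095,.065)),(1,719,255,'n',(.095,.065)),(0,190,150,'f',(.095,.065)),(1,277,172,'f',(.095,.065)),
(0,238,60,'h',(.015,.137)),(1,335,60,'h',(.015,.137)),(0,235,132,'h',(0,.080)),(1,325,150,'h',(0,.080)),
(0,192,353,'o',(.11,.065,.05)),(0,290,212,'o',(.11,-.065,.05)),(0,580,320,'o',(-.11,-.065,.05)),(0,495,470,'o',(-.11,.065,.05)),
(0,197,380,'o',(.11,.065,.015)),(0,500,490,'o',(-.11,.065,.015)),(0,578,352,'o',(-.11,-.065,.015)),
(1,237,307,'o',(.11,.065,.05)),(1,373,223,'o',(.11,-.065,.05)),(1,667,308,'o',(-.11,-.065,.05)),(1,240,353,'o',(.11,.065,.015)),(1,667,357,'o',(-.11,-.065,.015))]
def pt(x,k,d):
    b,o,ys,yn,xh,yh=x[:3],x[3:6],x[6],x[7],x[8],x[9]
    if k=='b':return T(b,d)
    if k=='o':return T(o,d)
    if k=='s':return T(b,(d[0],ys,d[1]))
    if k=='n':return T(b,(d[0],yn,d[1]))
    if k=='f':return T(b,(d[0],yn+.31,d[1]))
    return T(b,(xh+d[0],yh,d[1]))
def res(x,):
    r=[]
    for c,u,v,k,d in L:
        s,ox,oy=S[c];r.append(proj(pt(x,k,d),C[c])-[(u+.5)/s-.5+ox,(v+.5)/s-.5+oy])
    return np.concatenate(r)
best=min((least_squares(res,[x0,-.5,np.radians(-87),x0,-.5,.05,-.02,-.15,.1,.14],loss='soft_l1') for x0 in(.5,.7)),key=lambda r:r.cost)
x=best.x;print(np.round(x,4),np.degrees(x[[2,5]]));
for l,r in zip(L,best.fun.reshape(-1,2) if 0 else res(x).reshape(-1,2)):print(l[0],l[3],l[4],np.round(r,1))
np.save("fit.npy",x)
E
```

```text
[ 0.5711  0.1836 -1.4509  0.5471  0.1772  0.0249 -0.0313 -0.1492  0.1067
  0.129 ] [-83.13239938   1.42792452]
0 b (-0.13, 0.17, 0.015) [-1.3 -0.6]
0 b (-0.13, -0.15, 0.015) [0.2 0.4]
0 b (0.13, -0.15, 0.015) [ 0.6 -2.6]
1 b (-0.13, 0.17, 0.015) [-0.8 -2.1]
1 b (-0.13, -0.15, 0.015) [ 0.8 -2.6]
1 b (0.13, -0.15, 0.015) [ 6.4 -6.5]
0 s (-0.13, 0.015) [0.  2.2]
1 s (-0.13, 0.015) [-0.2  0.1]
0 s (0.095, 0.065) [-0.3  1.5]
1 s (0.095, 0.065) [-0.1 -0.3]
0 n (0.095, 0.065) [1.1 0.9]
1 n (0.095, 0.065) [-1.  0.]
0 f (0.095, 0.065) [-0.3  0.3]
1 f (0.095, 0.065) [ 0.1 -1.8]
0 h (0.015, 0.137) [-0.7  0.2]
1 h (0.015, 0.137) [-0.  -1.9]
0 h (0, 0.08) [0.2 0.9]
1 h (0, 0.08) [ 0.6 -1.4]
0 o (0.11, 0.065, 0.05) [-1.3 -0.8]
0 o (0.11, -0.065, 0.05) [ 0. -0.]
0 o (-0.11, -0.065, 0.05) [ 1.4 -0.4]
0 o (-0.11, 0.065, 0.05) [0.4 0.1]
0 o (0.11, 0.065, 0.015) [-0.7  0.9]
0 o (-0.11, 0.065, 0.015) [-0.6  3.5]
0 o (-0.11, -0.065, 0.015) [ 1.9 -0. ]
1 o (0.11, 0.065, 0.05) [-1.4 -1.6]
1 o (0.11, -0.065, 0.05) [-0. -1.]
1 o (-0.11, -0.065, 0.05) [ 1.  -1.5]
1 o (0.11, 0.065, 0.015) [-0.9  0.1]
1 o (-0.11, -0.065, 0.015) [ 1.3 -0.4]
```

```bash
python3 - <<'E'
from h import *
x=np.load("fit.npy");b=x[:3];yw=np.degrees(b[2])
# offcut in board frame
o=x[3:6];c,s=np.cos(b[2]),np.sin(b[2]);d=o[:2]-b[:2];print("offcut in board",c*d[0]+s*d[1],-s*d[0]+c*d[1],np.degrees(o[2]-b[2])-90)
from scipy.spatial.transform import Rotation as R
def ori(tilt,tip=0,flip=0): # tool z tilted toward board +x by tilt, toward +y by tip; tool y along board y
    Rb=R.from_euler('z',b[2]); M=Rb*R.from_euler('y',-tilt,degrees=True)*R.from_euler('x',tip,degrees=True)*R.from_euler('x',180,degrees=True)*R.from_euler('z',flip,degrees=True)
    return M.as_euler('xyz',degrees=True),M.apply([0,0,1])
for fl in(0,180):
  for nm,P,ti,tp in [("look",(0,0,.40),0,0),("flip",(.17,.129,.11),0,0),("near",(.02,-.165,.03),0,0),("near tip25",(.02,-.165,.03),0,25),("edge45",(-.04,.06,.05),45,0),("edge35",(-.04,.06,.05),35,0),("top",(0,0,.05),0,0)]:
    e,z=ori(ti,tp,fl);q=manip.inverse_kinematics(T(b,P),e);print(fl,nm,np.round(T(b,P),3),np.round(z,2),None if q is None else np.round(q,0))
E
```

```text
offcut in board 0.003519792060931029 -0.024590529008650306 -5.439676093227504
0 look [0.571 0.184 0.4  ] [-0. -0. -1.] [ 18.  27. -63.  93.  25.  76. 138.]
0 flip [0.719 0.03  0.11 ] [-0. -0. -1.] [ -39.   57.   63.   99.  -58.   63. -129.]
0 near [0.41  0.144 0.03 ] [-0. -0. -1.] [ 14.  51. -63. 135.  73.  46.  82.]
0 near tip25 [0.41  0.144 0.03 ] [ 0.42  0.05 -0.91] None
0 edge45 [0.626 0.231 0.05 ] [ 0.08 -0.7  -0.71] [-14.  65. -53.  92.  67. 100.  97.]
0 edge35 [0.626 0.231 0.05 ] [ 0.07 -0.57 -0.82] [ -7.  66. -63.  95.  70.  98.  96.]
0 top [0.571 0.184 0.05 ] [-0. -0. -1.] [ 15.  55. -63. 113.  62.  56. 106.]
180 look [0.571 0.184 0.4  ] [-0. -0. -1.] [  6.  21. -41.  93.  14.  71. -31.]
180 flip [0.719 0.03  0.11 ] [-0. -0. -1.] [  6.  42. -22.  96.  20.  46. -18.]
180 near [0.41  0.144 0.03 ] [-0. -0. -1.] [-28.  36.   2. 138.  -9.   7. -11.]
180 near tip25 [0.41  0.144 0.03 ] [ 0.42  0.05 -0.91] None
180 edge45 [0.626 0.231 0.05 ] [ 0.08 -0.7  -0.71] [-45.  54.   5.  94.  35.  65. -60.]
180 edge35 [0.626 0.231 0.05 ] [ 0.07 -0.57 -0.82] [-39.  50.  -0.  97.  35.  59. -58.]
180 top [0.571 0.184 0.05 ] [-0. -0. -1.] [-13.  39. -15. 115.  20.  28. -36.]
```

```bash
cat >> h.py <<'E'
from scipy.spatial.transform import Rotation as Ro
def ori(b,tilt=0,yaw=0):
    M=Ro.from_euler('z',b[2])*Ro.from_euler('y',-tilt,degrees=True)*Ro.from_euler('x',180,degrees=True)*Ro.from_euler('z',180+yaw,degrees=True)
    return M.as_euler('xyz',degrees=True)
def inb(b,v): # world vector -> board
    c,s=np.cos(b[2]),np.sin(b[2]);return np.array([c*v[0]+s*v[1],-s*v[0]+c*v[1],v[2]])
def fb(b): return np.round(inb(b,manip.state()["ft_force"]),1)
def tb(b):
    p=manip.state()["ee_pos"]-np.array([b[0],b[1],0]);return np.round(inb(b,p),4)
E
python3 - <<'E'
from h import *
b=np.load("fit.npy")[:3]
p=manip.state()["ee_pos"]
manip.move_straight([p[0],p[1],.42],speed=.25)
manip.gripper_to(0)
manip.goto(T(b,(0.03,0.0,.42)),ori(b))
print(manip.state()["time"],tb(b),fb(b))
manip.dwell(.2)
c=manip.camera_params("wrist");im=manip.grab_frame("wrist");cv2.imwrite("pics/w1.png",im);np.save("w1.npy",c,allow_pickle=True)
# overlay predicted corner points
for P in [(.095,.1187,.015),(.13,-.15,.015),(-.13,-.15,.015),(.107,.129,.137),(-.13,.17,.015)]:print(P,np.round(proj(T(b,P),c)))
E
```

```text
5.6333 [3.090e-02 3.000e-04 4.199e-01] [-0.1 -0.3  0.4]
(0.095, 0.1187, 0.015) [398. 235.]
(0.13, -0.15, 0.015) [225. 257.]
(-0.13, -0.15, 0.015) [214.  80.]
(0.107, 0.129, 0.137) [425. 266.]
(-0.13, 0.17, 0.015) [441.  80.]
```

View pics/w1.png

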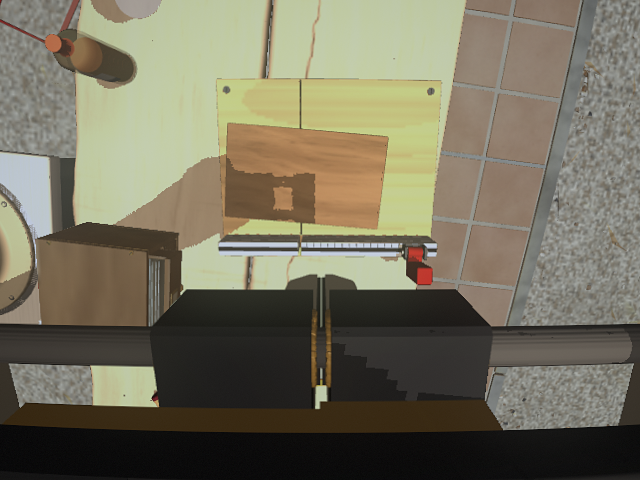

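The wrist view shows bed corners at (217,79) and (441,81), the slot at (301,79), and offcut corners at (228,123), (388,137), (377,229) and (224,216). All are within about 3 px of prediction. I'll check the offsets from these points, then flip the stop.

```bash
python3 - <<'E'
from h import *
from scipy.optimize import least_squares
x=np.load("fit.npy");c=np.load("w1.npy",allow_pickle=True).item()
L=[(217,79,'b',(-.13,-.15,.015)),(441,81,'b',(-.13,.17,.015)),(301,79,'s',(-.13,.015)),(301,241,'s',(.095,.065)),(415,254,'h',(0,.085)),(425,275,'h',(.015,.137)),
(219,240,'n',(.095,.065)),(437,241,'n2',(.095,.065)),
(228,123,'o',(-.11,.065,.05)),(388,137,'o',(.11,.065,.05)),(377,229,'o',(.11,-.065,.05)),(224,216,'o',(-.11,-.065,.05))]
def res(v):
    r=[]
    for u,w,k,d in L:
        b=v[:3]
        P=T(b,d) if k=='b' else T(v[3:6],d) if k=='o' else T(b,(d[0],v[6],d[1])) if k=='s' else T(b,(d[0],v[7],d[1])) if k=='n' else T(b,(d[0],v[7]+.31,d[1])) if k=='n2' else T(b,(v[8]+d[0],v[9],d[1]))
        r.append(proj(P,c)-[u,w])
    return np.concatenate(r)
s=least_squares(res,x);v=s.x
print(np.round(x,4));print(np.round(v,4),np.degrees(v[2]));print(np.round(s.fun.reshape(-1,2),1))
m=(x+2*v)/3;np.save("fit2.npy",m);b=m[:3]
print(np.round(m,4), inb(b,np.r_[m[3:5]-b[:2],0]),np.degrees(m[5]-m[2])-90)
# flip
xh,yh=m[8:10]
e=ori(b)
manip.goto(T(b,(xh+.075,yh,.20)),e)
manip.move_straight(T(b,(xh+.075,yh,.110)),speed=.15)
print(manip.state()["time"],tb(b),fb(b))
for k in range(1,12):
    manip.move_straight(T(b,(xh+.075-.01*k,yh,.110)),speed=.08)
    f=fb(b);print(k,tb(b),f)
    if k>=7 : 
        if np.abs(f).max()<.8 and k>=8: break
manip.move_straight(T(b,(xh+.03,yh,.20)),speed=.2)
manip.move_straight(T(b,(0.03,0.0,.42)),speed=.3); print(manip.state()["time"])
np.save("w2.npy",manip.camera_params("wrist"),allow_pickle=True);cv2.imwrite("pics/w2.png",manip.grab_frame("wrist"))
E
```

```text
[ 0.5711  0.1836 -1.4509  0.5471  0.1772  0.0249 -0.0313 -0.1492  0.1067
  0.129 ]
[ 0.5722  0.1851 -1.4567  0.5491  0.176   0.0315 -0.0291 -0.1454  0.105
  0.1284] -83.46451019497361
[[-1.2 -0.8]
 [ 1.2 -1.4]
 [ 0.4 -1.1]
 [-0.4  0.9]
 [ 0.4 -1. ]
 [-0.4  0.9]
 [-0.9  1.5]
 [ 0.9  1.5]
 [-0.9 -0.8]
 [ 0.7 -0.3]
 [ 0.3  0.7]
 [-0.   0.6]]
[ 0.5718  0.1846 -1.4548  0.5484  0.1764  0.0293 -0.0298 -0.1467  0.1056
  0.1286] [ 0.0054334  -0.02420129  0.        ] -4.967586518049899
7.7667 [0.1801 0.1293 0.1111] [-0.1  0.9  0.5]
1 [0.1692 0.1291 0.1111] [0.4 0.3 0.5]
2 [0.1595 0.1287 0.1102] [0.2 0.2 0.8]
3 [0.1496 0.1286 0.1101] [ 0.6 -0.1 -0.1]
4 [0.1415 0.1292 0.1109] [ 3.5 -0.1  5.3]
5 [0.1346 0.1304 0.1131] [12.4 -2.5 20.8]
6 [0.1241 0.1308 0.1166] [ 12.5 -11.   46.7]
7 [0.1064 0.1325 0.1159] [-4.3 -1.4 28. ]
8 [0.0994 0.129  0.1108] [-1.9 -3.7 14.5]
9 [0.0899 0.1287 0.1101] [-1.3 -1.9  7.1]
10 [0.0808 0.1282 0.1093] [ 0.7  0.1 -0.6]
12.2583
```

View pics/w2.png

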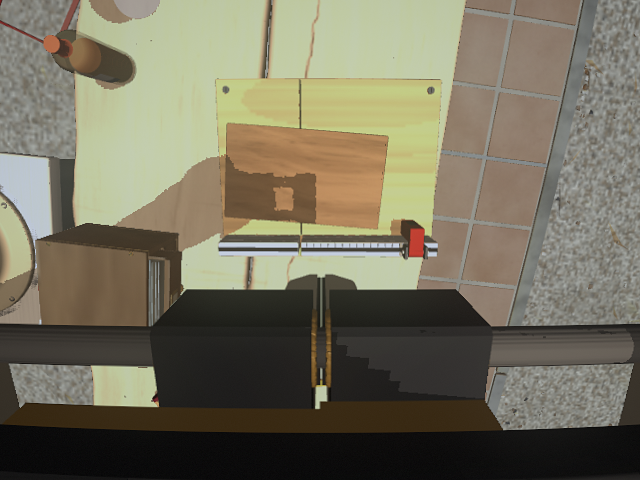

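The stop is down, with the red arm at (413,240) on the work side of the fence. Next I push the offcut to the fence, then along to the stop, watching the force.

```bash
cat >> h.py <<'E'
def push(b,P,d,n,step,fmax,speed=.06):
    P=np.array(P,float);d=np.array(d,float)
    for k in range(1,n+1):
        manip.move_straight(T(b,P+d*step*k),speed=speed);f=fb(b)
        if -(f@d)>fmax: break
    print("push",k,tb(b),f,round(manip.state()["time"],2));return P+d*step*k
E
python3 - <<'E'
from h import *
m=np.load("fit2.npy");b=m[:3];e=ori(b)
manip.goto(T(b,(-.09,-.01,.16)),e)
manip.move_straight(T(b,(-.09,-.01,.033)),speed=.2)
print(tb(b),fb(b))
P=push(b,(-.09,-.01,.033),(1,0,0),5,.004,14)
P=push(b,P,(1,0,0),14,.004,14)
manip.move_straight(T(b,(-.09,-.01,.033)),speed=.2)
manip.move_straight(T(b,(-.06,-.06,.16)),speed=.3)
manip.goto(T(b,(.02,-.165,.12)),e)
manip.move_straight(T(b,(.02,-.165,.033)),speed=.2)
print(tb(b),fb(b))
P=push(b,(.025,-.165,.033),(0,1,0),17,.004,14)
manip.move_straight(T(b,(.025,-.165,.033)),speed=.2)
manip.move_straight(T(b,(.025,-.165,.16)),speed=.3)
manip.goto(T(b,(.03,0,.42)),e);print(manip.state()["time"])
np.save("w3.npy",manip.camera_params("wrist"),allow_pickle=True);cv2.imwrite("pics/w3.png",manip.grab_frame("wrist")[40:340,150:550].repeat(2,0).repeat(2,1))
for t in (30,40,45):
  e=ori(b,t);print(t,manip.inverse_kinematics(T(b,(-.035,.065,.045)),e),manip.inverse_kinematics(T(b,(-.09,.065,.10)),e))
E
```

```text
[-0.0903 -0.0092  0.0341] [-0.2 -0.2 -0.2]
push 5 [-0.0698 -0.01    0.033 ] [-0.3 -0.   0.6] 15.45
push 6 [-0.0509 -0.0126  0.0331] [-14.2  -8.4   1.9] 16.95
[ 0.0191 -0.1646  0.0328] [0.2 0.6 1.2]
push 14 [ 0.0252 -0.1143  0.0328] [ -1.7 -19.4  12.4] 22.63
24.8583
30 [-20.32839371  51.71955275 -28.75368453  97.02938816  50.66539066
  68.10899201 -69.99235282] [-23.02542508  49.63135948 -31.31073748  92.1369515   46.93972233
  74.86093635 -68.30449099]
40 [-26.03434707  54.61408176 -24.95093033  94.07307682  51.66052463
  76.00736825 -72.00899159] [-28.11044112  52.7588799  -28.30913638  89.0035762   48.89474956
  83.30604886 -70.2785574 ]
45 [-27.94567213  56.52830303 -24.29533663  92.47673708  52.70760749
  80.59510934 -73.20835932] [-30.14097761  54.61805412 -27.31573854  87.4053891   50.03698535
  87.67292022 -71.17486717]
```

View pics/w3.png

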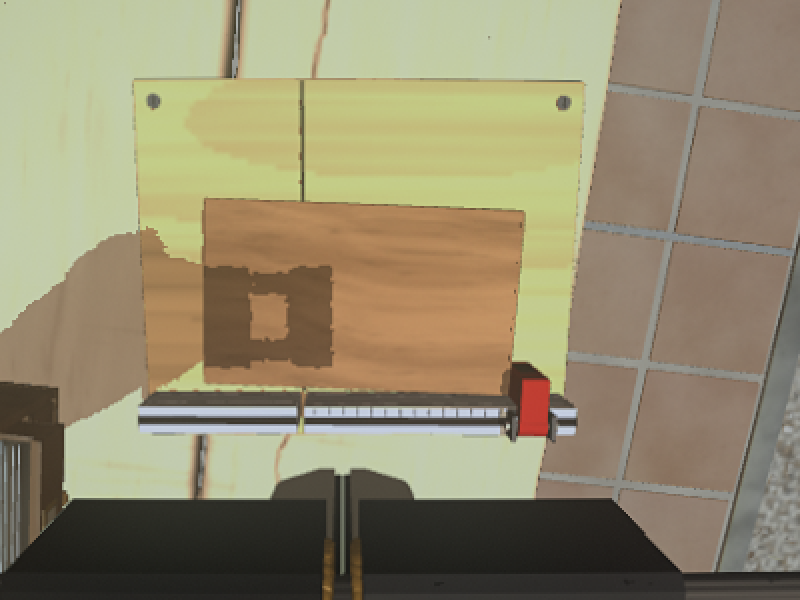

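The block's far end is at the stop (red at (535,400)). It is still about 2° skewed, with the near end about 1 cm off the fence. I'll push it sideways near the near end to square it, then look.

```bash
python3 - <<'E'
from h import *
m=np.load("fit2.npy");b=m[:3];e=ori(b)
manip.goto(T(b,(-.08,-.045,.12)),e)
manip.move_straight(T(b,(-.075,-.045,.033)),speed=.2)
P=push(b,(-.065,-.045,.033),(1,0,0),16,.003,22,speed=.04)
P=push(b,P,(.0,1,0),1,.004,22,speed=.04)
manip.dwell(.3);print(tb(b),fb(b))
manip.move_straight(T(b,(-.08,-.045,.033)),speed=.2)
manip.move_straight(T(b,(-.09,0.0,.16)),speed=.3)
manip.goto(T(b,(.0,0.03,.36)),e);print(manip.state()["time"])
np.save("w4.npy",manip.camera_params("wrist"),allow_pickle=True)
im=manip.grab_frame("wrist");cv2.imwrite("pics/w4f.png",im);cv2.imwrite("pics/w4.png",im[100:400,140:540].repeat(2,0).repeat(2,1))
c=manip.camera_params("wrist")
for n,Q in dict(nl=(-.035,-.1008,.05),fl=(-.035,.1192,.05),nr=(.095,-.1008,.05),slot=(-.13,-.03,.015)).items(): print(n,np.round((proj(T(b,Q),c)-[140,100])*2))
E
```

```text
push 10 [-0.0452 -0.0454  0.034 ] [-25.6  -4.6  -3.6] 29.44
push 1 [-0.0449 -0.0441  0.0333] [-26.2 -12.6  -3.5] 29.69
[-0.0449 -0.0441  0.0334] [-26.  -11.9  -2.8]
31.8583
nl [152. 147.]
fl [510. 147.]
nr [165. 348.]
slot [270.  -8.]
```

View pics/w4.png

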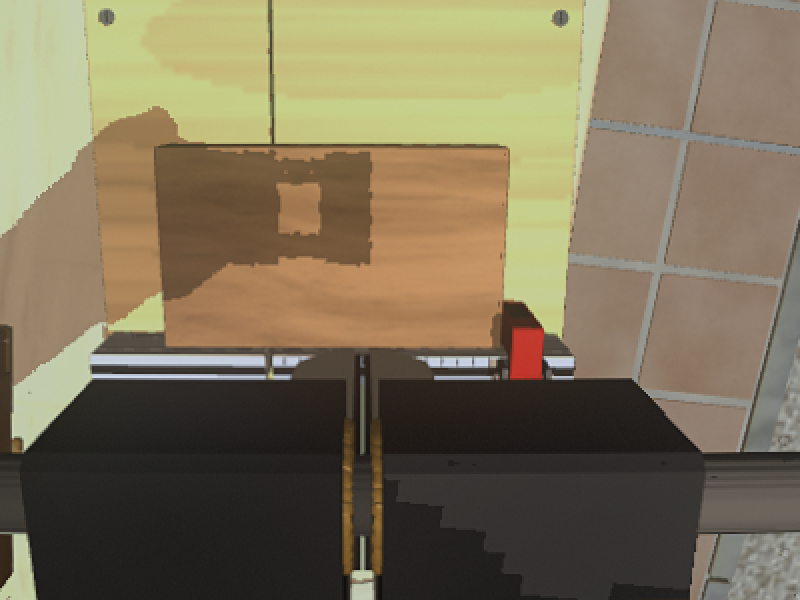

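The block is square: top corners at (155,147) and (509,147) against the predicted (152,147) and (510,147), and its right edge is along the fence. Now I do the tilted diagonal hold, with a small shift towards the stop to close any remaining gap.

```bash
python3 - <<'E'
from h import *
m=np.load("fit2.npy");b=m[:3];e=ori(b,45)
y=.058
S=np.array([-.035,y,.050]);d=np.array([1,0,-1])/2**.5
manip.goto(T(b,S-d*.09),e)
manip.move_straight(T(b,S-d*.02),speed=.2); print(tb(b),fb(b))
P=push(b,S-d*.02,d,14,.003,14,speed=.04)
for k in range(5):
    P=P+np.array([0,.002,0]);manip.move_straight(T(b,P),speed=.04);print(tb(b),fb(b))
P=push(b,P,d,6,.002,27,speed=.04)
manip.dwell(.3);print(tb(b),fb(b),manip.state()["time"]);np.save("P.npy",P)
w=manip.grab_frame("wrist");s=manip.grab_frame("scene")[200:350,170:370]
o=np.zeros((600,800,3),np.uint8);o[:,:]=cv2.resize(s,(800,600),interpolation=cv2.INTER_CUBIC);o[300:,:400]=cv2.resize(w,(400,300));cv2.imwrite("pics/f1.png",o);cv2.imwrite("pics/f1w.png",w)
E
```

```text
[-0.0483  0.0588  0.0654] [-0.8 -0.6 -0.5]
push 8 [-0.0352  0.0582  0.0495] [-9.2 -2.8 16.5] 35.48
[-0.0352  0.0584  0.0495] [-10.1  -8.8  18.6]
[-0.0354  0.0593  0.0493] [-10.7 -13.3  18.9]
[-0.0357  0.0609  0.049 ] [-10.2 -14.5  18.8]
[-0.0361  0.0628  0.0486] [-11.4 -13.8  17. ]
[-0.0364  0.0644  0.0485] [-11.6 -14.7  17.9]
push 1 [-0.0364  0.0644  0.0482] [-16.9 -17.1  25. ] 36.98
[-0.0363  0.0644  0.0482] [-16.9 -17.6  25.2] 37.2833
```

View pics/f1.png

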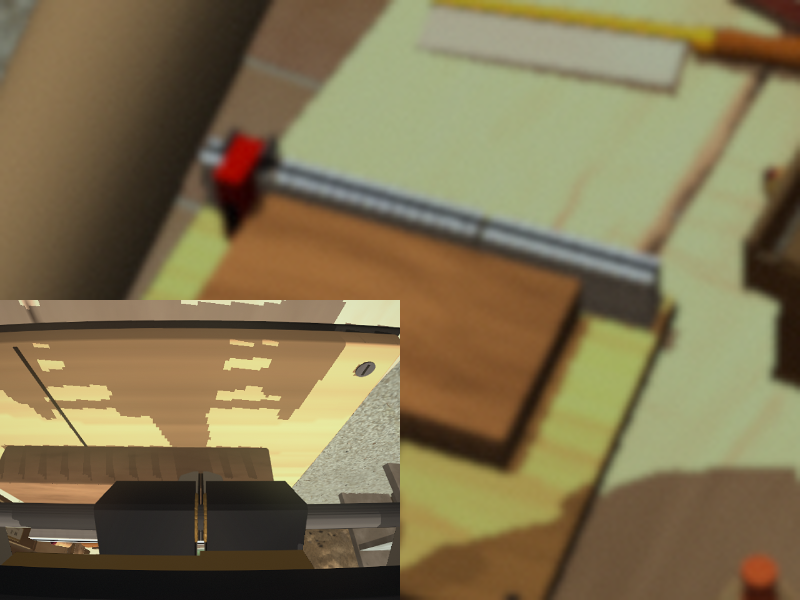

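The shift towards the stop left about 17 N along the fence, which could swing the near end out. I'll square the block again with a side push, then hold with a mostly diagonal push nearer the block's middle, still well over 4 cm from the slot.

```bash
python3 - <<'E'
from h import *
m=np.load("fit2.npy");b=m[:3];P=np.load("P.npy");d=np.array([1,0,-1])/2**.5
manip.move_straight(T(b,P-d*.08),speed=.25)
e=ori(b)
manip.goto(T(b,(-.075,-.03,.10)),e)
manip.move_straight(T(b,(-.065,-.03,.033)),speed=.2)
P=push(b,(-.06,-.03,.033),(1,0,0),14,.003,24,speed=.05)
P=push(b,P,(.0,1,0),1,.003,22,speed=.04)
manip.move_straight(T(b,(-.08,-.03,.033)),speed=.2)
manip.move_straight(T(b,(-.05,.03,.30)),speed=.35)
manip.dwell(.15)
c=manip.camera_params("wrist");w=manip.grab_frame("wrist");cv2.imwrite("pics/g_w.png",w)
pr=lambda Q:np.round(proj(T(b,Q),c));print(pr((-.035,-.1,.05)),pr((.095,.119,.05)))
e=ori(b,45);S=np.array([-.035,.042,.050])
manip.goto(T(b,S-d*.06),e)
manip.move_straight(T(b,S-d*.012),speed=.2)
P=push(b,S-d*.012,d,14,.003,14,speed=.05)
P=P+np.array([.002,.002,0]);manip.move_straight(T(b,P),speed=.04);print(tb(b),fb(b))
P=push(b,P,(1,0,0),6,.002,22,speed=.04)
manip.dwell(.3);print(tb(b),fb(b),manip.state()["time"]);np.save("P.npy",P)
s=manip.grab_frame("scene")[230:330,200:350];cv2.imwrite("pics/g_s.png",s)
o=np.zeros((600,800,3),np.uint8)
u0,v0=pr((-.06,-.125,.05)).astype(int);u1,v1=pr((.12,.15,.05)).astype(int);print(u0,v0,u1,v1)
o[:300]=cv2.resize(w[max(v0,0):v1,max(u0,0):u1],(800,300));o[300:,:450]=cv2.resize(s,(450,300),interpolation=cv2.INTER_CUBIC);cv2.imwrite("pics/f2.png",o)
E
```

```text
push 9 [-0.0449 -0.0304  0.0343] [-29.7  -5.1  -4.8] 41.41
push 1 [-0.0449 -0.0303  0.0336] [-30.5 -12.5  -3.5] 41.66
[205. 222.] [397. 330.]
push 5 [-0.0353  0.0422  0.0496] [-9.5 -2.4 13.6] 45.72
[-0.0351  0.0424  0.0494] [-14.2  -9.   18.2]
push 2 [-0.0348  0.0424  0.0494] [-23.4 -10.3  21. ] 46.47
[-0.0349  0.0424  0.0494] [-22.7 -10.1  21.5] 46.7667
181 200 422 348
```

View pics/f2.png

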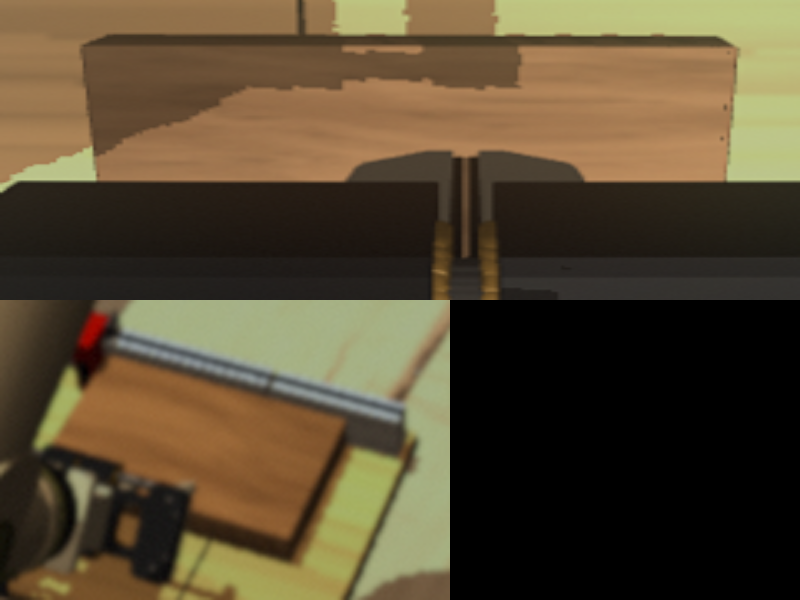

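The block lies square against the fence: its upper edge is level in the wrist crop from (82,45) to (737,47). The scene crop shows the far end at the red stop, and the finger edge is about 5.5 cm past the slot. I'll add a little more sideways push and a small nudge to the stop, then hand in if it stays put.

```bash
python3 - <<'E'
from h import *
m=np.load("fit2.npy");b=m[:3];P=np.load("P.npy")
for dv in [(.002,0,-.001),(0,.002,0),(.001,.0015,0),(0,-.002,0)]:
    P=P+np.array(dv);manip.move_straight(T(b,P),speed=.04);manip.dwell(.15);print(tb(b),fb(b))
manip.dwell(.5);f=fb(b);print(tb(b),f,manip.state()["time"])
if f[0]<-12 and f[2]>12 and np.abs(f).max()<60: manip.close_job();print("closed")
E
```

```text
[-0.0347  0.0424  0.0493] [-28.2 -11.2  28.4]
[-0.0347  0.0426  0.0492] [-29.1 -17.5  29.4]
[-0.0347  0.0427  0.0492] [-31.8 -22.9  32.3]
[-0.0347  0.0425  0.0492] [-31.2 -16.4  30.9]
[-0.0346  0.0425  0.0492] [-31.7 -16.8  30.7] 48.9167
the job is handed in; nothing more can be done
closed
```

The job is handed in at about 49 s: the red stop is down and the offcut is held against the fence and the stop by a diagonal push (about 31 N sideways, 31 N down, 17 N towards the stop), with the fingers an estimated 5.5 cm past the slot; the stop contact is judged from the push forces, since the last pictures could not rule out a gap of 1–2 mm.

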